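# Restock the coffee crate

### The job

The wooden crate should hold one tall coffee jar in each of its three pockets. First take the jar gripper off the crate and lay it flat in the middle of the wooden board, then fill only the empty pockets with the two spare tall jars from the counter, each set down upright and gently on the pocket floor, as they are glass. Leave the jar already in the crate, the squat jar and everything else where they are.

Things in the scene. Friction and masses are not known exactly. Their poses are not given: they have to be found in the camera images.
- crate: wooden crate fixed to the counter, 112 (x) x 320 (y) x 70 mm high; origin at the centre of its underside, z up. Three square pockets in a row along its y axis, 104 mm apart, each 96 x 96 mm inside; walls and floor 8 mm thick.
- pocket0 (a point): centre of the inner floor of crate pocket 0 (the -y end of the crate), 62 mm below the crate's rim; axes as the crate's. At the start one pocket holds the stored jar, one is free and one is empty but has the jar gripper lying across its mouth; which is which varies.
- pocket1 (a point): centre of the inner floor of crate pocket 1 (the middle of the crate), 62 mm below the crate's rim; axes as the crate's. At the start one pocket holds the stored jar, one is free and one is empty but has the jar gripper lying across its mouth; which is which varies.
- pocket2 (a point): centre of the inner floor of crate pocket 2 (the +y end of the crate), 62 mm below the crate's rim; axes as the crate's. At the start one pocket holds the stored jar, one is free and one is empty but has the jar gripper lying across its mouth; which is which varies.
- jar_stored_mid (a point): brown glass coffee jar, 115 mm tall: body 64 mm diameter over its lower 72 mm, black screw lid 56 mm diameter over its top 35 mm; about 0.4 kg. The point is its centre, 57.5 mm above its underside; z is up along the jar. This one already stands in a pocket.
- jar_b_mid (a point): brown glass coffee jar, 115 mm tall: body 64 mm diameter over its lower 72 mm, black screw lid 56 mm diameter over its top 35 mm; about 0.4 kg. The point is its centre, 57.5 mm above its underside; z is up along the jar. A spare, standing on the counter.
- jar_c_mid (a point): brown glass coffee jar, 115 mm tall: body 64 mm diameter over its lower 72 mm, black screw lid 56 mm diameter over its top 35 mm; about 0.4 kg. The point is its centre, 57.5 mm above its underside; z is up along the jar. A spare, standing on the counter.
- opener_mid (a point): jar gripper: rigid moulded green paddle, 195 mm long, 28 mm thick, 0.12 kg; the point is half-way up at its balance point. Its x axis runs along it: straight bar, 26 mm wide, from x = -110 to +25 mm, then a round head of 60 mm diameter centred at x = +55 mm. It lies flat across the crate's front and rear walls, over one pocket, underside on the rim. A jar in the next pocket comes within about 65 mm of its centre line, so open the fingers only as far as needed.
- board_top (a point): centre of the top face of a wooden board fixed on the counter, 240 (x) x 120 (y) mm, 12 mm thick.
- squat_jar: squat brown glass jar, 68 mm tall, 68 mm diameter, same sort of lid: not a spare, stays where it is, near the spares. Origin at the centre of its underside.
- canister: stainless canister, 108 mm diameter, 168 mm tall, beyond the crate; bystander. Origin under its centre.
- mug: white mug, 80 mm diameter, 90 mm tall; bystander. Origin under its centre.
- bowl: white bowl, 130 mm diameter, 55 mm tall; bystander. Origin under its centre.
- mill: dark wooden pepper mill, 54 mm diameter, 145 mm tall; bystander. Origin under its centre.
- spoon: wooden spoon lying on the counter; bystander. Its x axis runs along it.
Not all that is in view belongs to the job. Of the things shaped like the part that bears opener_mid, the green one is meant.

How it is judged:
By the outcome, as a careful person would: the job done as asked, in the order asked, and still so for the second after the job is handed in, with the robot touching nothing.
It also fails if it takes over 72 s, if anything falls off the work surface, if the arm or the gripper's body presses on something with over 40 N, if the wrist force passes 120 N, or if a joint passes its speed limit or range.

### The arm

A 6-joint arm with a two-finger parallel gripper is mounted at the origin on the work surface. World frame = base frame: x ahead of the robot, y to its left, z up, the work surface at z = 0. Lengths are in mm, angles in rad, forces in N, time in s.
With the tool pointing down it reaches from about 350 to 775 mm from the base axis. Payload 7.3 kg.
Tool frame: the origin (TCP) lies midway between the tips of the shut fingers; the grasp point (between the pads) lies 19 mm behind it (grip_depth is the distance from the TCP to the grasp point, in mm); z points along the fingers, y is the direction in which the jaws open and shut (so a half turn about z gives the same grasp; the last joint's range is limited). The gripper opens to 92 mm and grips with 3 to 60 N. Pads are 19 mm wide; open, the fingers measure 130 mm over their backs; the gripper's body (75 mm by 190 mm) begins 47 mm behind the grasp point.
Start: joints at [-1.254, 0.342, 1.524, -0, 1.275, -0.146], TCP at [234.413, -469.782, 226.741] pointing down, gripper open.
Joint ranges: [-2.53, 2.53], [-0.77, 2.02], [0.04, 2.7], [-1, 4.14], [0.28, 2.66], [-3.11, 3.11]. Speed limits (rad/s): [2.57, 2.57, 3.14, 3.14, 3.14, 3.14].

### API

Orientations are given as [roll, pitch, yaw] about the fixed x, y, z axes, in that order (R = Rz(yaw) Ry(pitch) Rx(roll)).
In Python, from plant import get_obs, capture, close_job, spot_in, silhouettes, mark_of, grip_depth gives the robot as it stands.
- The arm moves only by the tool servo_tool, never from a script. Its arguments are lists of equal length, an entry for each row: "slide": the shift along the tool's x, y, z normalised to -1 to 1, where 1 is 20 cm, a list of three; "rot": the turn, a rotation vector about the tool's x, y, z normalised to -1 to 1, where 1 is pi rad, a list of three; "claw": the finger opening in mm, from 0 to 91.8. A call has 1 to 5 rows; each row is the pose to reach, as a shift and turn from the pose commanded when the call began, along the tool's axes at that moment, turning the shorter way round; what a row does not reach only later rows make up. A row lasts 1/8 s, in which the tool goes at most 62.5 mm and 10.7 degrees, less where a joint would pass 70% of its speed; a pose out of reach is approached as far as the arm can. A call with a number of a shift or a turn outside -1 to 1 is refused whole. A call with a gripper value outside its range is refused whole. The fingers move at their own pace and stop on an object; the grip force is fixed at half the most. Time passes only in rows, so rows that repeat a pose let the fingers close. It gives the time, the measured TCP pose, the force and the opening at its end, in the units of the state.
- get_obs(): the state, without advancing time (a new reading comes with each control period).
- capture(name): name is "scene" or "side" or "wrist"; returns a dict with "frame" (384x512x3 uint8, red, green, blue), "depth" (384x512 float32, mm along the optical axis (not along the pixel's ray), 0 where there is no reading), "vertical_fov" (degrees; the focal length in pixels is half the picture's height over the tangent of half this angle, whatever the lens; pixels are square), "cx", "cy" (the principal point, pixels), "position" and "rotation" of the camera in the world. Camera axes: x right, y down, z forward; pixel columns grow to the right and rows downward; lengths in mm; the calibration is good to about 2 mm. A picture is of the moment at which its call begins.
- close_job(): hands the job in, once; it reports no verdict.
Trained networks look in the newest picture that a camera, given by its name, has taken for a name from the list of things; names that differ only in an ending like _2 or _b are one class to them, and where a whole thing is asked for, a point or a joint stands for the part that bears it (a point fixed in the world has none). Each returns a list of dicts, best first, with "confidence" (0 to 1); they miss things now and then, are a little off and sometimes report something else, mostly with a low value. They report only what shows in the picture. A call takes as long as a camera call. They do not tell look-alikes from the thing itself.
- spot_in(query, camera): "box" ([left, top, right, bottom] in pixels, round what is visible of it).
- silhouettes(query, camera): "pixels" (384x512 bool, what is visible of it) and "box" ([left, top, right, bottom] in pixels, round what is visible of it).
- mark_of(query, camera): "xy" ([column, row] in pixels: a listed point, or the origin of a listed thing).
The state is a dict: "time": time; "joint_positions": joint angles; "dq": joint speeds; "tau": joint torques, N m; "tool_pos": TCP position; "tcp_rot": TCP orientation; "contact_force": force on the tool from outside, world axes, zero at the start; "moment": the same for the moment, N m; "grip_width": finger opening in mm.
Only numpy, scipy, OpenCV 4.12 (cv2) and the standard library are available. Lean on these libraries where they do the work, as an engineer would, in place of code of your own. Each camera call takes 0.05 s, during which the arm holds its last target. There are 200 camera calls.

## Working session

There is one attempt and no reset: what is moved stays moved. The work goes in short steps, Python scripts to look and compute and a tool call to move; the robot and the scene stay as the last step left them, time stands still between calls to the robot, and variables do not carry over. Pictures are saved under pics/ and viewed, about 8 in all and at most 12, crops included, and the job is handed in when it is done.

Besides the shell and the picture viewer there is one more tool, called after "Emit:" as name(argument=value, ...) on one line, values as JSON. servo_tool: Moves the arm, as the interface text tells. Scaled input: -1 to 1 covers 20 cm each way for a shift and pi rad each way for a turn. Its arguments: {"type":"object","properties":{"slide":{"type":"array","items":{"type":"array","items":{"type":"number"}}},"rot":{"type":"array","items":{"type":"array","items":{"type":"number"}}},"claw":{"type":"array","items":{"type":"number"}}},"required":["slide","rot","claw"]}

```bash
ls; mkdir -p pics; cat > h.py <<'E'
import numpy as np, cv2
from plant import *
from scipy.spatial.transform import Rotation as R
def rot(c):
    r=np.array(c["rotation"],float)
    return r if r.shape==(3,3) else R.from_euler('xyz',r).as_matrix()
def cloud(c):
    d=c["depth"]; f=192/np.tan(np.radians(c["vertical_fov"]/2))
    v,u=np.mgrid[:384,:512]
    p=np.stack([(u-c["cx"])/f*d,(v-c["cy"])/f*d,d],-1)
    P=p@rot(c).T+np.array(c["position"]); P[d<=0]=np.nan
    return P
def save(c,n): cv2.imwrite(f"pics/{n}.png",c["frame"][:,:,::-1])
E
python3 - <<'E'
from h import *
np.set_printoptions(precision=1,suppress=True)
print(get_obs())
ims=[]
for n in ("scene","side"):
    c=capture(n); ims.append(c["frame"]); P=cloud(c); np.savez(f"{n}.npz",P=P,f=c["frame"])
    print(n,c["position"],c["rotation"],c["vertical_fov"],c["cx"],c["cy"])
    for q in ["jar_b_mid","opener_mid","squat_jar","crate","board_top","canister","mug","bowl","mill","spoon","pocket0","pocket1","pocket2"]:
        for m in mark_of(q,n)[:5]:
            x,y=m["xy"]; i,j=int(round(y)),int(round(x))
            print(q,round(m["confidence"],2),np.array([x,y]),P[np.clip(i,0,383),np.clip(j,0,511)])
a=np.vstack(ims); 
for k,i in enumerate(ims): cv2.imwrite(f"pics/i{k}.png",cv2.resize(i[:,:,::-1],(800,600)))
E
```

```text
pics
{'time': 0.0, 'joint_positions': array([-1.3,  0.3,  1.5, -0. ,  1.3, -0.1]), 'dq': array([-0.,  0., -0.,  0.,  0., -0.]), 'tau': array([  0. , -43.1, -24.4,   0.1,   0.1,  -0. ]), 'tool_pos': array([ 234.3, -469.4,  226. ]), 'tcp_rot': array([-3.1, -0. ,  0.5]), 'contact_force': array([-0. ,  0.1,  0.4]), 'moment': array([ 0., -0., -0.]), 'grip_width': 91.73265639446029}
scene [1108.9 -446.8 1355.9] [-2.6 -0.   0.9] 43.49574272245336 253.84345331523645 187.57128083229264
jar_b_mid 0.75 [208.9 232.2] [ 566.2 -171.2  108.2]
opener_mid 0.87 [237.5 134.2] [294.3 144.4  28.2]
opener_mid 0.78 [355.2 215.1] [770.3 232.6  29.4]
opener_mid 0.67 [133.1 192.2] [ 257.2 -256.7   16. ]
opener_mid 0.66 [298.1 156.8] [526.1 206.8  94.1]
squat_jar 0.89 [190.2 216.4] [ 467.6 -174.2   63.3]
squat_jar 0.71 [361.  143.6] [591.4 441.   30.6]
squat_jar 0.19 [292.2 170.7] [517.3 196.8  11.2]
crate 0.78 [273.  191.4] [536.8  97.6  12.3]
crate 0.22 [275.2 285.9] [ 817.4 -139.   150.2]
board_top 0.6 [130.  268.4] [ 470.8 -400.8    9.3]
board_top 0.24 [209.9 230.8] [ 569.4 -169.1  117.1]
canister 0.68 [27
[... 1575 characters left out ...]
  20.3]
canister 0.45 [314.4 320.2] [345.1 399.9   6.4]
mug 0.77 [290.5 188.3] [374.6 -54.2  38.5]
mug 0.35 [238.4 249.6] [513.9 260.4  66.2]
bowl 0.85 [311.8 321.9] [349.5 403.9   4.8]
mill 0.61 [197.5 346.1] [573.5 490.4  35.3]
spoon 0.62 [187.  160.1] [ 733.4 -257.7   12. ]
pocket0 0.79 [228.4 199.9] [555.9  54.8  62.6]
pocket0 0.59 [234.9 227.1] [523.8 217.3  99.7]
pocket0 0.56 [237.  247.5] [516.3 258.3  70.4]
pocket1 0.79 [228.4 199.9] [555.9  54.8  62.6]
pocket1 0.59 [234.9 227.1] [523.8 217.3  99.7]
pocket1 0.56 [237.  247.5] [516.3 258.3  70.4]
pocket2 0.79 [228.4 199.9] [555.9  54.8  62.6]
pocket2 0.59 [234.9 227.1] [523.8 217.3  99.7]
pocket2 0.56 [237.  247.5] [516.3 258.3  70.4]
```

View pics/i0.png

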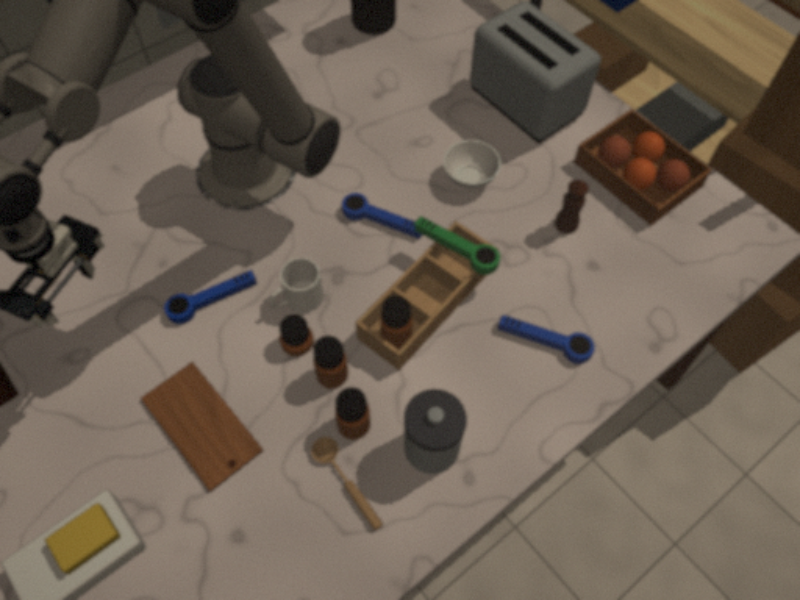

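View pics/i1.png

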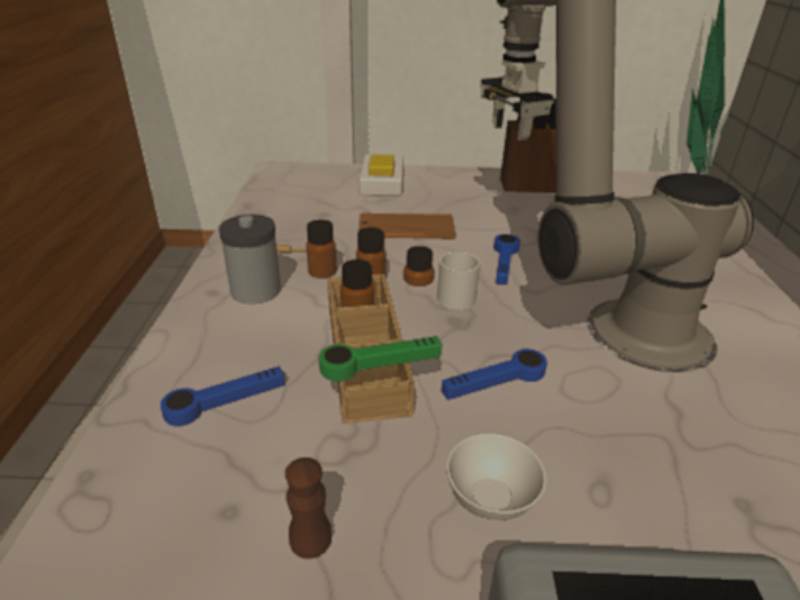

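Scene picture (800x600 scale): the green gripper lies at (455,243) over the +y pocket. The blue look-alikes are at (380,213), (210,297) and (545,338). The stored jar is at (397,315), in the -y pocket. The spares are at (331,360) and (352,412), with the squat jar at (295,335), the board at (200,425) and the canister at (435,430). I choose the green gripper.

```bash
cat > meas.py <<'E'
from h import *
np.set_printoptions(precision=1,suppress=True)
def opener(P,f):
    h=cv2.cvtColor(f,cv2.COLOR_RGB2HSV); m=(h[...,0]>45)&(h[...,0]<80)&(h[...,1]>110)&(P[...,2]<250)&(P[...,2]>5)&(P[...,0]<800)
    m=cv2.erode(m.astype(np.uint8),np.ones((2,2)))>0
    Q=P[m]; zt=np.percentile(Q[:,2],85); T=Q[abs(Q[:,2]-zt)<8]
    mu=np.median(T,0); w=cv2.minAreaRect(T[:,:2].astype(np.float32)); return len(T),zt,w,T
def circ(Q,r):
    from scipy.optimize import least_squares
    g=np.median(Q,0); s=least_squares(lambda p:np.maximum(np.hypot(*(Q-p).T)-r,0)+0.02*np.hypot(*(Q-p).T),g); return s.x
def jars(P,f,lo,hi,c,rad=60):
    k=(abs(P[...,2]-(lo+hi)/2)<(hi-lo)/2)&(np.hypot(P[...,0]-c[0],P[...,1]-c[1])<rad)
    Q=P[k][:,:2]; return len(Q),np.median(Q,0),(np.percentile(Q,2,0)+np.percentile(Q,98,0))/2,np.ptp(np.percentile(Q,[2,98],axis=0),axis=0),np.median(P[k][:,2])
if __name__=="__main__":
    for n in("scene","side"):
        d=np.load(n+".npz"); P,f=d["P"],d["f"]; print(n); a=opener(P,f); print(a[:3])
        print(cv2.boxPoints(a[2]))
        for nm,c,lo,hi in(("stored",(555,-10),108,125),("b",(530,-165),108,125),("c",(620,-190),108,125),("squat",(450,-165),60,78)):
            print(nm,jars(P,f,lo,hi,c))
        h=cv2.cvtColor(f,cv2.COLOR_RGB2HSV)
        m=(abs(P[...,2]-12)<8)&(h[...,1]>110)&(h[...,0]<18)&(abs(P[...,0]-470)<200)&(abs(P[...,1]+400)<130); Q=P[m]
        mm=cv2.morphologyEx(m.astype(np.uint8),cv2.MORPH_OPEN,np.ones((3,3)))>0; r=cv2.minAreaRect(P[mm][:,:2].astype(np.float32)); print("board",mm.sum(),r)
        m=(abs(P[...,2]-70)<6)&(h[...,1]>60)&(h[...,0]>8)&(h[...,0]<25)&(abs(P[...,0]-540)<130)&(P[...,1]>-100)&(P[...,1]<320)
        Q=P[m]; print("crate",len(Q),cv2.minAreaRect(Q[:,:2].astype(np.float32)),np.percentile(Q,[2,98],axis=0))
        for q in("opener_mid","jar_b_mid","squat_jar","board_top","crate","spoon","mug"):
          pass
E
python3 meas.py
```

```text
scene
(204, np.float64(99.99526702319984), ((511.8571472167969, 192.29421997070312), (179.38006591796875, 39.07794189453125), 15.876487731933594))
[[420.2 186.6]
 [430.9 149. ]
 [603.5 198. ]
 [592.8 235.6]]
stored (241, array([563.,  -8.]), array([561.9,  -6.8]), array([50.7, 51.7]), np.float64(121.31277836261825))
b (267, array([ 545.9, -156. ]), array([ 545.7, -155.1]), array([49.1, 50.2]), np.float64(114.2864610319748))
c (304, array([ 653.3, -184.4]), array([ 621.6, -185. ]), array([111.6,  49.3]), np.float64(114.219732617271))
squat (240, array([ 444.7, -167.8]), array([ 443.1, -167.8]), array([51.7, 49.5]), np.float64(67.49451461945978))
board 2953 ((475.40899658203125, -409.9805603027344), (240.1100311279297, 116.93384552001953), 1.8641325235366821)
crate 773 ((536.375732421875, 98.53627014160156), (115.13002014160156, 322.5042419433594), 10.994345664978027) [[460.9 -62.   64.3]
 [615.6 253.   75. ]]
side
(521, np.float64(99.73226975043546), ((-116.19189453125, -587.2882080078125), (2178.87255859375, 125.23723602294922), 51.87137985229492))
[[ -838.1 -1405.6]
 [ -739.6 -1482.9]
 [  605.7   231. ]
 [  507.2   308.4]]
stored (197, array([557.8,  12. ]), array([558.9,   0.2]), array([51.5, 50.9]), np.float64(122.91928646962913))
b (148, array([ 542.5, -144.6]), array([ 543.7, -148.9]), array([51.1, 50.7]), np.float64(116.10351009244522))
c (135, array([ 651. , -173.3]), array([ 651.2, -179.4]), array([51.1, 50. ]), np.float64(116.11677491422267))
squat (149, array([ 440.2, -155. ]), array([ 440.1, -161.5]), array([52.4, 50.7]), np.float64(69.06049104490319))
board 807 ((472.44647216796875, -406.02508544921875), (235.7470245361328, 128.70556640625), 3.245450496673584)
crate 858 ((521.217041015625, 99.08204650878906), (140.83233642578125, 322.4007568359375), 10.818499565124512) [[455.9 -56.4  64.4]
 [610.9 265.8  74.4]]
```

```bash
cat > go.py <<'E'
# usage: go.py x y z yawdeg  -> needed slide (norm., tool axes) and rot from the measured pose
from h import *; import sys
np.set_printoptions(precision=4,suppress=True)
o=get_obs(); p=np.array(o["tool_pos"]); T=R.from_euler('xyz',o["tcp_rot"])
x,y,z,w=map(float,sys.argv[1:5]); G=R.from_euler('xyz',[np.pi,0,np.radians(w)])
print("t",o["time"],"pos",p,"rpy deg",np.degrees(o["tcp_rot"]),"w",round(o["grip_width"],1),"F",o["contact_force"],"q",o["joint_positions"])
print("slide",T.inv().apply(np.array([x,y,z])-p)/200,"rot",(T.inv()*G).as_rotvec()/np.pi)
E
python3 go.py 515 195 280 16; python3 -c "
from h import *
c=capture('wrist');print(c['position'],c['rotation'],c['vertical_fov'])"
```

```text
t 1.4 pos [ 234.394  -469.7858  226.7322] rpy deg [179.9958   0.0011  26.5136] w 91.9 F [-0.016   0.2545 -0.245 ] q [-1.254   0.342   1.5241 -0.      1.2754 -0.146 ]
slide [ 2.7393 -2.348  -0.2666] rot [0.     0.     0.0584]
[ 299.16491418 -436.78488294  385.05611741] [ 2.86894711e+00 -7.47268126e-04 -1.10918707e+00] 61.39317207787795
```

Emit:
servo_tool(slide=[[0.25, -0.21, -0.03], [0.5, -0.43, -0.06], [0.75, -0.64, -0.09], [0.95, -0.81, -0.1], [0.95, -0.81, -0.1]], rot=[[0, 0, 0], [0, 0, 0], [0, 0, 0], [0, 0, 0], [0, 0, 0]], claw=[60, 60, 60, 60, 60])

```text
time: 2.08
tool_pos: [333.3, -236.6, 247.3]
tcp_rot: [3.141, -0.001, 0.469]
contact_force: [0.4, -1.4, 0.3]
grip_width: 60.0
```

Emit:
servo_tool(slide=[[0.25, -0.21, -0.03], [0.5, -0.43, -0.06], [0.75, -0.64, -0.09], [0.95, -0.81, -0.1], [0.95, -0.81, -0.1]], rot=[[0, 0, 0], [0, 0, 0], [0, 0, 0], [0, 0, 0], [0, 0, 0]], claw=[60, 60, 60, 60, 60])

```text
time: 2.7
tool_pos: [431.0, -7.4, 266.8]
tcp_rot: [3.141, -0.001, 0.469]
contact_force: [0.2, -0.8, -0.8]
grip_width: 60.4
```

Emit:
servo_tool(slide=[[0.25, -0.21, 0], [0.5, -0.43, 0], [0.84, -0.72, 0], [0.84, -0.72, 0], [0.84, -0.72, 0]], rot=[[0, 0, 0.02], [0, 0, 0.04], [0, 0, 0.058], [0, 0, 0.058], [0, 0, 0.058]], claw=[60, 60, 60, 60, 60])

```text
time: 3.32
tool_pos: [516.8, 193.5, 265.7]
tcp_rot: [3.141, 0.001, 0.282]
contact_force: [-1.3, -0.7, -0.3]
grip_width: 60.1
```

```bash
cat > w.py <<'E'
from meas import *; import sys
c=capture("wrist"); P=cloud(c); f=c["frame"]; np.savez(f"wrist_{sys.argv[1]}.npz",P=P,f=f); cv2.imwrite(f"pics/w{sys.argv[1]}.png",f[:,:,::-1])
h=cv2.cvtColor(f,cv2.COLOR_RGB2HSV)
m=(h[...,0]>45)&(h[...,0]<80)&(h[...,1]>110)&(P[...,2]>5)&(P[...,2]<130)
if m.sum()>50:
    n,l,s,_=cv2.connectedComponentsWithStats(m.astype(np.uint8)); m=l==1+s[1:,4].argmax()
    zt=np.nanpercentile(P[m][:,2],80);T=P[m&(abs(P[...,2]-zt)<5)]
    r=cv2.minAreaRect(T[:,:2].astype(np.float32)); print("opener top",zt,r,"\n",cv2.boxPoints(r))
    # straight-bar direction from pixels away from the head
    b=np.array(r[0]); ax=np.linalg.svd(T[:,:2]-T[:,:2].mean(0),full_matrices=False)[2][0]; ax*=np.sign(ax[0])
    s=(T[:,:2]-b)@ax; B=T[:,:2][s<s.min()+120]; v=cv2.fitLine(B.astype(np.float32),cv2.DIST_HUBER,0,.01,.01).ravel(); v*=np.sign(v[0])
    print("bar angle",np.degrees(np.arctan2(v[1],v[0])),"mid of bar",v[2:],"tail end",v[2:]+v[:2]*((B-v[2:])@v[:2]).min(),"mid pt", v[2:]+v[:2]*(((T[:,:2]-v[2:])@v[:2]).min()+110))
m=(abs(P[...,2]-70)<6)&(h[...,1]>60)&(h[...,0]>8)&(h[...,0]<28)
if m.sum()>50: print("crate",m.sum(),cv2.minAreaRect(P[m][:,:2].astype(np.float32)))
E
python3 w.py 0; python3 go.py 515 195 280 16
```

```text
opener top 98.76008895517727 ((508.06634521484375, 201.80615234375), (182.42227172851562, 56.363059997558594), 17.641319274902344) 
 [[412.6 201. ]
 [429.7 147.3]
 [603.5 202.6]
 [586.4 256.3]]
bar angle 16.918196 mid of bar [483.4 194.9] tail end [420.5 175.7] mid pt [525.7 207.7]
crate 6593 ((531.7717895507812, 195.8787841796875), (153.96949768066406, 520.8710327148438), 2.8339052200317383)
t 3.375 pos [516.2886 192.3949 265.9045] rpy deg [179.9532   0.0849  16.0668] w 60.2 F [-0.607  -0.4446 -0.1045] q [ 0.2181  0.3645  1.3813 -0.0009  1.3973  1.5087]
slide [-0.0027 -0.0142 -0.0705] rot [0.0003 0.0005 0.0004]
```

View pics/w0.png

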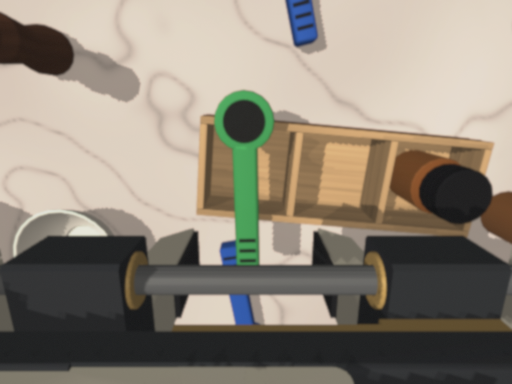

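The wrist view confirms the green paddle over the +y pocket, with its head at pixel (243,121) and its tail near (248,262). The middle pocket is free and the stored jar is at the far end.

```bash
python3 - <<'E'
from h import *
np.set_printoptions(precision=1,suppress=True)
d=np.load("wrist_0.npz");P,f=d["P"],d["f"]
print("head wrist",np.nanmedian(P[117:126,239:248].reshape(-1,3),0), "bar", [np.nanmedian(P[r-1:r+2,240:252].reshape(-1,3),0) for r in (160,200,240)])
h=cv2.cvtColor(f,cv2.COLOR_RGB2HSV);g=(h[...,0]>45)&(h[...,0]<80)&(h[...,1]>110)
for r in(160,180,200,220,240):
    u=np.where(g[r,200:300])[0]+200; print(r,u.min(),u.max(),P[r,int(u.mean())])
# crate rim corners by pixel in wrist: rim points
m=(abs(P[...,2]-70)<5)&(P[...,1]>-80)&(P[...,1]<280)&(P[...,0]>440)&(P[...,0]<630)&~g&(h[...,1]>60)
m=cv2.morphologyEx(m.astype(np.uint8),cv2.MORPH_OPEN,np.ones((3,3)))>0
print("crate wrist",cv2.minAreaRect(P[m][:,:2].astype(np.float32)),m.sum())
d=np.load("scene.npz");P=d["P"];f=d["f"]
i,j=int(257/600*384),int(485/800*512); print("head scene",np.nanmedian(P[i-2:i+3,j-2:j+3].reshape(-1,3),0))
E
```

```text
head wrist [569.  221.6  99.2] bar [array([532.3, 208.8,  98. ]), array([491.8, 197.5,  98.3]), array([448.3, 185.4,  98.7])]
160 234 255 [532.1 210.3  98.9]
180 235 256 [512.  203.7  97.3]
200 235 256 [491.6 198.   98.3]
220 236 256 [470.2 191.   97.6]
240 237 256 [447.9 185.8  98.3]
crate wrist ((536.6301879882812, 100.58336639404297), (112.23686218261719, 320.23907470703125), 10.959881782531738) 6099
head scene [571.8 215.3  99. ]
```

```bash
python3 go.py 517 204 75 16.7
```

```text
t 3.375 pos [516.2886 192.3949 265.9045] rpy deg [179.9532   0.0849  16.0668] w 60.2 F [-0.607  -0.4446 -0.1045] q [ 0.2181  0.3645  1.3813 -0.0009  1.3973  1.5087]
slide [ 0.0209 -0.0556  0.9544] rot [ 0.0003  0.0005 -0.0035]
```

Emit:
servo_tool(slide=[[0.021, -0.056, 0.25], [0.021, -0.056, 0.5], [0.021, -0.056, 0.75], [0.021, -0.056, 0.954], [0.021, -0.056, 0.954]], rot=[[0, 0, -0.0035], [0, 0, -0.0035], [0, 0, -0.0035], [0, 0, -0.0035], [0, 0, -0.0035]], claw=[50, 50, 50, 50, 50])

```text
time: 4.0
tool_pos: [514.9, 202.8, 73.6]
tcp_rot: [3.141, 0.007, 0.289]
contact_force: [0.3, 0.0, 0.1]
grip_width: 49.8
```

Emit:
servo_tool(slide=[[0, 0, 0], [0, 0, 0], [0, 0, 0], [0, 0, 0], [0, 0, 0]], rot=[[0, 0, 0], [0, 0, 0], [0, 0, 0], [0, 0, 0], [0, 0, 0]], claw=[15, 15, 15, 15, 15])

```text
time: 4.62
tool_pos: [517.7, 205.6, 77.5]
tcp_rot: [3.141, -0.003, 0.292]
contact_force: [-0.7, -2.2, 7.2]
grip_width: 25.8
```

Emit:
servo_tool(slide=[[0, 0, -0.05], [0, 0, -0.2], [0, 0, -0.4], [0, 0, -0.6], [0, 0, -0.6]], rot=[[0, 0, 0], [0, 0, 0], [0, 0, 0], [0, 0, 0], [0, 0, 0]], claw=[15, 15, 15, 15, 15])

```text
time: 5.25
tool_pos: [518.3, 206.2, 199.6]
tcp_rot: [3.141, -0.007, 0.292]
contact_force: [0.7, 0.1, -2.4]
grip_width: 25.9
```

```bash
python3 go.py 474.5 -409 190 16.7
```

```text
t 5.25 pos [518.3299 206.2034 199.6228] rpy deg [179.9823  -0.411   16.7254] w 25.9 F [ 0.6579  0.0837 -2.3558] q [0.2412 0.4201 1.4819 0.0001 1.2325 1.5201]
slide [-1.0954  2.8828  0.0411] rot [ 0.0001 -0.0023  0.0001]
```

Emit:
servo_tool(slide=[[-0.091, 0.24, 0], [-0.18, 0.48, 0], [-0.27, 0.72, 0], [-0.365, 0.96, 0], [-0.365, 0.96, 0]], rot=[[0, 0, 0], [0, 0, 0], [0, 0, 0], [0, 0, 0], [0, 0, 0]], claw=[15, 15, 15, 15, 15])

```text
time: 5.88
tool_pos: [501.1, -2.1, 194.9]
tcp_rot: [-3.141, 0.002, 0.287]
contact_force: [-0.8, 0.7, -1.0]
grip_width: 26.1
```

Emit:
servo_tool(slide=[[-0.091, 0.24, 0], [-0.18, 0.48, 0], [-0.27, 0.72, 0], [-0.365, 0.96, 0], [-0.365, 0.96, 0]], rot=[[0, 0, 0], [0, 0, 0], [0, 0, 0], [0, 0, 0], [0, 0, 0]], claw=[15, 15, 15, 15, 15])

```text
time: 6.5
tool_pos: [486.9, -206.2, 194.8]
tcp_rot: [-3.141, 0.001, 0.288]
contact_force: [-1.2, 0.6, -1.4]
grip_width: 25.9
```

Emit:
servo_tool(slide=[[-0.091, 0.24, 0], [-0.18, 0.48, 0], [-0.27, 0.72, 0], [-0.365, 0.96, 0], [-0.365, 0.96, 0]], rot=[[0, 0, 0.02], [0, 0, 0.04], [0, 0, 0.06], [0, 0, 0.082], [0, 0, 0.082]], claw=[15, 15, 15, 15, 15])

```text
time: 7.12
tool_pos: [472.4, -410.4, 194.4]
tcp_rot: [-3.141, 0.001, 0.031]
contact_force: [-0.7, 0.4, -0.8]
grip_width: 26.0
```

```bash
python3 w.py 1; python3 go.py 474.5 -409 30 2; python3 - <<'E'
from h import *
d=np.load("wrist_1.npz");P,f=d["P"],d["f"];h=cv2.cvtColor(f,cv2.COLOR_RGB2HSV)
m=(abs(P[...,2]-12)<7)&(h[...,1]>100)&(h[...,0]<20); m=cv2.morphologyEx(m.astype(np.uint8),cv2.MORPH_OPEN,np.ones((3,3)))>0
print("board",m.sum(),cv2.minAreaRect(P[m][:,:2].astype(np.float32)),np.nanpercentile(P[m],[1,50,99],axis=0))
E
```

```text
crate 655 ((547.4771728515625, -619.608642578125), (65.47797393798828, 8.456703186035156), 6.782786846160889)
t 7.175 pos [ 472.7733 -408.4196  194.4966] rpy deg [-179.8676    0.0633    1.9078] w 25.6 F [-0.0552  0.0949 -1.844 ] q [-0.8354  0.552   1.2754  0.0007  1.3166  0.7019]
slide [0.0094 0.0051 0.8225] rot [-0.0007  0.0004 -0.0005]
board 5961 ((513.4110107421875, -323.2564392089844), (314.4046936035156, 209.00697326660156), 82.18763732910156) [[ 410.19484436 -466.03639067    7.3582004 ]
 [ 569.5288754  -381.47528596   12.19583862]
 [ 629.54099663 -176.65830937   18.03866322]]
```

View pics/w1.png

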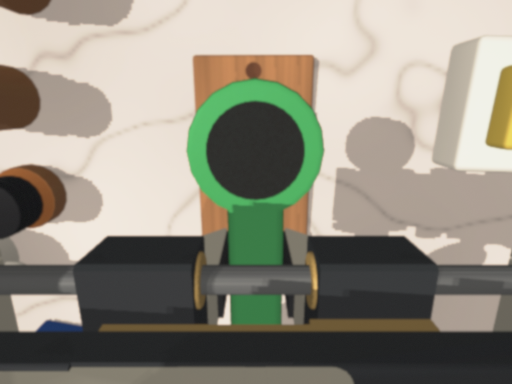

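```bash
python3 - <<'E'
from h import *
np.set_printoptions(precision=1,suppress=True)
d=np.load("wrist_1.npz");P,f=d["P"],d["f"]
for r,c in((58,198),(58,310),(100,200),(100,312),(60,254),(150,203),(150,308)): print(r,c,np.nanmedian(P[r:r+3,c-1:c+2].reshape(-1,3),0))
print("head",np.nanmedian(P[140:155,245:265].reshape(-1,3),0))
E
```

```text
58 198 [ 586.9 -350.2   11.3]
58 310 [ 590.  -459.6   12. ]
100 200 [ 547.5 -351.7   12.5]
100 312 [ 550.9 -464.7   11.7]
60 254 [ 586.5 -405.    12.4]
150 203 [ 525.5 -385.9  214.7]
150 308 [ 526.9 -430.6  214.6]
head [ 528.  -407.8  215.7]
```

Emit:
servo_tool(slide=[[0.015, 0, 0.25], [0.015, 0, 0.5], [0.015, 0, 0.7], [0.015, 0, 0.82], [0.015, 0, 0.87]], rot=[[0, 0, 0], [0, 0, 0], [0, 0, 0], [0, 0, 0], [0, 0, 0]], claw=[15, 15, 15, 15, 15])

```text
time: 7.8
tool_pos: [475.8, -405.9, 20.3]
tcp_rot: [-3.138, 0.002, 0.036]
contact_force: [-0.2, -0.6, -0.9]
grip_width: 25.5
```

Emit:
servo_tool(slide=[[0, 0, 0.005], [0, 0, 0.01], [0, 0, 0.015], [0, 0, 0.018], [0, 0, 0.018]], rot=[[0, 0, 0], [0, 0, 0], [0, 0, 0], [0, 0, 0], [0, 0, 0]], claw=[15, 15, 15, 15, 15])

```text
time: 8.43
tool_pos: [475.9, -409.3, 19.5]
tcp_rot: [3.141, -0.001, 0.034]
contact_force: [-0.9, 1.3, 5.7]
grip_width: 26.1
```

```bash
python3 go.py 476 -409 17 2
```

```text
t 8.425 pos [ 475.9136 -409.3152   19.4965] rpy deg [179.9407  -0.0628   1.9342] w 26.1 F [-0.9213  1.3182  5.7195] q [-0.8324  0.74    1.4534  0.0002  0.9467  0.7045]
slide [ 0.0005 -0.0016  0.0125] rot [ 0.0003 -0.0003 -0.0004]
```

Emit:
servo_tool(slide=[[0, 0, 0], [0, 0, 0], [0, 0, 0], [0, 0, 0], [0, 0, -0.1]], rot=[[0, 0, 0], [0, 0, 0], [0, 0, 0], [0, 0, 0], [0, 0, 0]], claw=[50, 50, 50, 50, 50])

```text
time: 9.05
tool_pos: [474.7, -408.1, 36.9]
tcp_rot: [-3.139, 0.002, 0.034]
contact_force: [-0.1, -0.2, 0.4]
grip_width: 50.0
```

Emit:
servo_tool(slide=[[0, 0, -0.2], [0, 0, -0.5], [0, 0, -0.8], [0, 0, -1], [0, 0, -1]], rot=[[0, 0, 0], [0, 0, 0], [0, 0, 0], [0, 0, 0], [0, 0, 0]], claw=[60, 70, 75, 75, 75])

```text
time: 9.68
tool_pos: [476.7, -410.1, 242.6]
tcp_rot: [3.135, -0.005, 0.034]
contact_force: [-0.6, -0.1, -0.3]
grip_width: 75.0
```

```bash
python3 w.py 2; python3 go.py 565 -175 260 2;
```

```text
opener top 40.75914776851753 ((462.7413330078125, -408.4727478027344), (188.5615997314453, 55.830142974853516), 1.1169596910476685) 
 [[ 367.9 -382.4]
 [ 369.  -438.2]
 [ 557.5 -434.5]
 [ 556.5 -378.7]]
bar angle 2.435224 mid of bar [ 433.6 -410.1] tail end [ 368.5 -412.9] mid pt [ 478.4 -408.2]
crate 1785 ((576.0386962890625, -411.4263000488281), (122.83025360107422, 516.0365600585938), 0.1065024882555008)
t 9.725 pos [ 475.9358 -409.3397  239.8032] rpy deg [179.856   -0.1194   1.9472] w 75.3 F [ 0.1764 -0.5955 -1.1492] q [-0.8323  0.5251  1.1966 -0.      1.4167  0.7045]
slide [ 0.4851 -1.1556 -0.1029] rot [ 0.0008 -0.0007 -0.0003]
```

Emit:
servo_tool(slide=[[0.04, -0.3, -0.02], [0.08, -0.6, -0.04], [0.12, -0.9, -0.05], [0.16, -1, -0.05], [0.16, -1, -0.05]], rot=[[0, 0, 0], [0, 0, 0], [0, 0, 0], [0, 0, 0], [0, 0, 0]], claw=[75, 75, 75, 75, 75])

```text
time: 10.35
tool_pos: [500.6, -206.2, 247.0]
tcp_rot: [-3.14, 0.002, 0.037]
contact_force: [-0.7, -0.5, -0.9]
grip_width: 75.1
```

Emit:
servo_tool(slide=[[0, -0.1, 0], [0, -0.2, 0], [0, -0.2, 0], [0, -0.2, 0], [0, -0.2, 0]], rot=[[0, 0, -0.03], [0, 0, -0.05], [0, 0, -0.05], [0, 0, -0.05], [0, 0, -0.05]], claw=[75, 75, 75, 75, 75])

```text
time: 10.98
tool_pos: [499.4, -168.7, 248.2]
tcp_rot: [3.141, 0.0, 0.19]
contact_force: [0.2, 0.7, 0.9]
grip_width: 74.9
```

```bash
python3 w.py 3; python3 go.py 546 -154 85 11; python3 - <<'E'
from meas import *
d=np.load("wrist_3.npz");P,f=d["P"],d["f"]
for nm,c,lo,hi in(("stored",(557,-4),108,130),("b",(545,-153),108,125),("c",(651,-182),108,125),("squat",(443,-165),60,78)):
    try: print(nm,jars(P,f,lo,hi,c,45))
    except Exception as e: print(nm,e)
print([ (m["xy"],m["confidence"]) for m in mark_of("jar_b_mid","wrist")])
E
```

```text
opener top 40.70060169565102 ((513.4344482421875, -410.43414306640625), (92.51522064208984, 57.61833953857422), 17.272274017333984) 
 [[ 460.7 -396.7]
 [ 477.8 -451.7]
 [ 566.2 -424.2]
 [ 549.1 -369.2]]
bar angle 8.715959 mid of bar [ 505.8 -401. ] tail end [ 463.8 -407.4] mid pt [ 572.5 -390.8]
crate 5404 ((566.5137939453125, -51.14567565917969), (303.6143798828125, 219.36053466796875), 83.62767791748047)
t 11.025 pos [ 499.3998 -168.6269  248.2293] rpy deg [179.9885   0.0042  10.8801] w 75.1 F [ 0.1916 -0.1181  0.812 ] q [-0.471   0.3297  1.4814 -0.0002  1.3304  0.91  ]
slide [ 0.2427 -0.028   0.8161] rot [ 0.0001  0.     -0.0007]
stored (4127, array([561.9,  -6.5]), array([561.1,  -4.9]), array([49.9, 51.3]), np.float64(122.96937597216493))
b (3054, array([ 546.1, -152.5]), array([ 545.6, -152.6]), array([49.2, 49.2]), np.float64(115.17267828945236))
c (2519, array([ 645.6, -184.3]), array([ 644.6, -183.1]), array([32.5, 50.1]), np.float64(115.14465935791668))
squat (1881, array([ 445. , -164.8]), array([ 444.3, -164.8]), array([50.4, 49.3]), np.float64(68.0670989696639))
[]
```

View pics/w3.png

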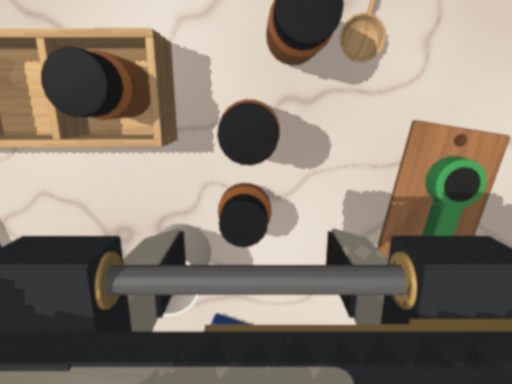

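Jar b is at pixel (248,132), in line with the squat jar at (243,215). Jar c is cut off at (305,10), and the green gripper lies on the board at (455,185).

Emit:
servo_tool(slide=[[0.242, -0.032, 0.05], [0.242, -0.032, 0.3], [0.242, -0.032, 0.58], [0.242, -0.032, 0.82], [0.242, -0.032, 0.82]], rot=[[0, 0, 0], [0, 0, 0], [0, 0, 0], [0, 0, 0], [0, 0, 0]], claw=[80, 80, 80, 80, 80])

```text
time: 11.7
tool_pos: [543.4, -151.8, 81.1]
tcp_rot: [-3.137, 0.007, 0.191]
contact_force: [0.8, -0.6, 0.8]
grip_width: 79.9
```

Emit:
servo_tool(slide=[[0, 0, 0], [0, 0, 0], [0, 0, 0], [0, 0, 0], [0, 0, 0]], rot=[[0, 0, 0], [0, 0, 0], [0, 0, 0], [0, 0, 0], [0, 0, 0]], claw=[70, 60, 50, 50, 50])

```text
time: 12.32
tool_pos: [546.6, -152.9, 86.1]
tcp_rot: [3.14, -0.003, 0.191]
contact_force: [-1.0, 0.7, 5.5]
grip_width: 55.5
```

```bash
python3 go.py 546 -154 85 11
```

```text
t 12.325 pos [ 546.6478 -152.8713   86.1268] rpy deg [179.8936  -0.1547  10.9497] w 55.5 F [-1.0422  0.7101  5.5314] q [-0.4077  0.5616  1.59   -0.      0.9868  0.972 ]
slide [-0.0043  0.0049  0.0056] rot [ 0.0006 -0.0009 -0.0003]
```

Emit:
servo_tool(slide=[[0, 0, -0.05], [0, 0, -0.25], [0, 0, -0.5], [0, 0, -0.78], [0, 0, -0.78]], rot=[[0, 0, 0], [0, 0, 0], [0, 0, 0], [0, 0, 0], [0, 0, 0]], claw=[50, 50, 50, 50, 50])

```text
time: 12.95
tool_pos: [547.6, -153.3, 245.4]
tcp_rot: [3.136, -0.008, 0.191]
contact_force: [0.7, -0.4, -5.6]
grip_width: 55.6
```

```bash
python3 go.py 516.7 202 240 11
```

```text
t 12.95 pos [ 547.5854 -153.2885  245.358 ] rpy deg [179.6869  -0.4556  10.9523] w 55.6 F [ 0.7477 -0.3547 -5.6318] q [-0.4077  0.4039  1.3778 -0.      1.3502  0.972 ]
slide [ 0.1857 -1.7736  0.0186] rot [ 0.0017 -0.0025 -0.0003]
```

Emit:
servo_tool(slide=[[0.02, -0.15, 0], [0.04, -0.38, 0], [0.06, -0.6, 0], [0.09, -0.8, 0], [0.095, -0.887, 0]], rot=[[0, 0, 0], [0, 0, 0], [0, 0, 0], [0, 0, 0], [0, 0, 0]], claw=[50, 50, 50, 50, 50])

```text
time: 13.58
tool_pos: [529.3, 27.2, 238.7]
tcp_rot: [-3.14, 0.003, 0.193]
contact_force: [0.6, 0.3, -3.6]
grip_width: 55.3
```

Emit:
servo_tool(slide=[[0.02, -0.2, 0], [0.05, -0.45, 0], [0.07, -0.7, 0], [0.09, -0.85, 0], [0.095, -0.887, 0]], rot=[[0, 0, 0], [0, 0, 0], [0, 0, 0], [0, 0, 0], [0, 0, 0]], claw=[50, 50, 50, 50, 50])

```text
time: 14.2
tool_pos: [514.9, 204.0, 239.0]
tcp_rot: [3.141, 0.002, 0.193]
contact_force: [0.0, -0.5, -5.1]
grip_width: 55.5
```

```bash
python3 w.py 4; python3 go.py 516.7 202 93 11;python3 - <<'E'
from meas import *
d=np.load("wrist_4.npz");P,f=d["P"],d["f"]
print(jars(P,f,108,130,(557,-4),45))
h=cv2.cvtColor(f,cv2.COLOR_RGB2HSV)
m=(abs(P[...,2]-70)<5)&(P[...,1]>-80)&(P[...,1]<280)&(P[...,0]>440)&(P[...,0]<630)&(h[...,1]>60)
m=cv2.morphologyEx(m.astype(np.uint8),cv2.MORPH_OPEN,np.ones((3,3)))>0
print("crate wrist",cv2.minAreaRect(P[m][:,:2].astype(np.float32)),m.sum())
c=capture("side"); cv2.imwrite("pics/s4.png",c["frame"][100:330,100:400,::-1].repeat(2,0).repeat(2,1))
E
```

```text
crate 7412 ((538.4203491210938, 194.46653747558594), (140.64166259765625, 519.8187255859375), 2.68782114982605)
t 14.25 pos [515.0815 203.8474 239.1782] rpy deg [179.986    0.1165  11.0287] w 55.6 F [-0.1443  0.3441 -4.6316] q [ 0.2386  0.3874  1.4204 -0.0002  1.3358  1.6169]
slide [0.0077 0.0104 0.7309] rot [0.0001 0.0006 0.0002]
(2936, array([559.5,   7.3]), array([560.8,   3.8]), array([50.7, 41.7]), np.float64(123.05551318153485))
crate wrist ((537.04736328125, 100.56512451171875), (111.13761901855469, 320.7140808105469), 10.973355293273926) 6866
```

View pics/s4.png

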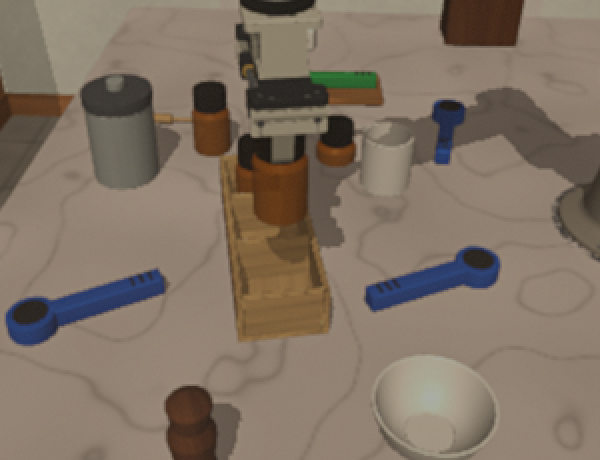

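The side crop shows the jar held upright above the crate at about (280,190), with the +y pocket clear below it and the green gripper on the board at (345,85).

Emit:
servo_tool(slide=[[0.01, 0.006, 0.15], [0.01, 0.006, 0.35], [0.01, 0.006, 0.52], [0.01, 0.006, 0.64], [0.01, 0.006, 0.68]], rot=[[0, 0, 0], [0, 0, 0], [0, 0, 0], [0, 0, 0], [0, 0, 0]], claw=[50, 50, 50, 50, 50])

```text
time: 14.92
tool_pos: [517.2, 200.4, 102.6]
tcp_rot: [3.141, 0.003, 0.189]
contact_force: [0.3, -0.7, -4.7]
grip_width: 55.5
```

Emit:
servo_tool(slide=[[0, 0, 0.01], [0, 0, 0.02], [0, 0, 0.025], [0, 0, 0.03], [0, 0, 0.03]], rot=[[0, 0, 0], [0, 0, 0], [0, 0, 0], [0, 0, 0], [0, 0, 0]], claw=[50, 50, 50, 50, 50])

```text
time: 15.55
tool_pos: [517.9, 202.3, 98.5]
tcp_rot: [3.142, -0.0, 0.191]
contact_force: [-0.6, -0.1, -5.4]
grip_width: 55.3
```

```bash
python3 go.py 517.2 202.6 93 11
```

```text
t 15.55 pos [517.8608 202.2936  98.4599] rpy deg [179.995   -0.0147  10.9579] w 55.3 F [-0.5871 -0.0875 -5.424 ] q [ 0.2346  0.5292  1.6093 -0.0001  1.0029  1.6142]
slide [-0.003  -0.0021  0.0273] rot [ 0.     -0.0001 -0.0002]
```

Emit:
servo_tool(slide=[[0, 0, 0.004], [0, 0, 0.008], [0, 0, 0.012], [0, 0, 0.015], [0, 0, 0.018]], rot=[[0, 0, 0], [0, 0, 0], [0, 0, 0], [0, 0, 0], [0, 0, 0]], claw=[50, 50, 50, 50, 50])

```text
time: 16.18
tool_pos: [517.9, 202.2, 94.7]
tcp_rot: [3.142, -0.0, 0.191]
contact_force: [-0.5, 0.2, -4.5]
grip_width: 55.5
```

Emit:
servo_tool(slide=[[0, 0, 0.002], [0, 0, 0.004], [0, 0, 0.006], [0, 0, 0.008], [0, 0, 0.008]], rot=[[0, 0, 0], [0, 0, 0], [0, 0, 0], [0, 0, 0], [0, 0, 0]], claw=[50, 50, 50, 50, 50])

```text
time: 16.8
tool_pos: [518.1, 202.3, 94.2]
tcp_rot: [3.142, -0.001, 0.191]
contact_force: [-3.2, 0.2, 6.1]
grip_width: 55.5
```

Floor contact, about 6 N. Release and rise.

Emit:
servo_tool(slide=[[0, 0, 0], [0, 0, 0], [0, 0, 0], [0, 0, 0], [0, 0, -0.05]], rot=[[0, 0, 0], [0, 0, 0], [0, 0, 0], [0, 0, 0], [0, 0, 0]], claw=[62, 68, 74, 76, 76])

```text
time: 17.42
tool_pos: [517.3, 202.1, 102.7]
tcp_rot: [3.141, 0.002, 0.191]
contact_force: [0.5, -0.0, 0.9]
grip_width: 75.9
```

Emit:
servo_tool(slide=[[0, 0, -0.2], [0, 0, -0.4], [0, 0, -0.7], [0, 0, -0.7], [0, 0, -0.7]], rot=[[0, 0, 0], [0, 0, 0], [0, 0, 0], [0, 0, 0], [0, 0, 0]], claw=[76, 76, 76, 76, 76])

```text
time: 18.05
tool_pos: [517.6, 202.2, 243.3]
tcp_rot: [3.141, -0.0, 0.191]
contact_force: [-0.6, -0.1, -0.6]
grip_width: 76.3
```

```bash
python3 w.py 5; python3 go.py 600 -183 245 11;python3 - <<'E'
from meas import *
d=np.load("wrist_5.npz");P,f=d["P"],d["f"]
for c in((557,-4),(517,202)):
  try: print(jars(P,f,108,130,c,45))
  except Exception as e: print(e)
E
```

```text
crate 8342 ((531.73876953125, 195.09336853027344), (153.59951782226562, 519.7723388671875), 2.6904361248016357)
t 18.1 pos [517.2192 202.0529 242.3276] rpy deg [179.9886   0.0945  10.9466] w 75.9 F [-0.5488 -0.5205  0.0697] q [ 0.2345  0.3875  1.4114 -0.0001  1.3443  1.6142]
slide [ 0.0408  1.9688 -0.013 ] rot [ 0.0001  0.0005 -0.0003]
(3174, array([560.4,   4.9]), array([561.1,   1.6]), array([50.7, 45.9]), np.float64(123.10138499072846))
(3055, array([518.4, 203.1]), array([517.5, 202.9]), array([51. , 49.3]), np.float64(123.11901197138332))
```

Emit:
servo_tool(slide=[[0.005, 0.25, 0], [0.01, 0.5, 0], [0.015, 0.75, 0], [0.02, 0.985, 0], [0.02, 0.985, 0]], rot=[[0, 0, 0], [0, 0, 0], [0, 0, 0], [0, 0, 0], [0, 0, 0]], claw=[76, 76, 76, 76, 76])

```text
time: 18.73
tool_pos: [558.9, 6.6, 241.3]
tcp_rot: [-3.141, 0.003, 0.187]
contact_force: [-0.4, 0.5, -0.6]
grip_width: 75.7
```

Emit:
servo_tool(slide=[[0.005, 0.25, 0], [0.01, 0.5, 0], [0.015, 0.75, 0], [0.02, 0.985, 0], [0.02, 0.985, 0]], rot=[[0, 0, 0], [0, 0, 0], [0, 0, 0], [0, 0, 0], [0, 0, 0]], claw=[76, 76, 76, 76, 76])

```text
time: 19.35
tool_pos: [600.3, -185.0, 241.1]
tcp_rot: [-3.14, 0.002, 0.188]
contact_force: [-0.6, 0.8, -0.6]
grip_width: 75.9
```

```bash
python3 w.py 6; python3 - <<'E'
from meas import *
d=np.load("wrist_6.npz");P,f=d["P"],d["f"]
for c in((650,-182),):
  print(jars(P,f,108,125,c,45))
k=(P[...,2]>150)&(P[...,2]<185); Q=P[k&(P[...,0]>700)][:,:2]; print("canister",len(Q),np.percentile(Q,[2,98],axis=0) if len(Q) else "")
E
python3 go.py 651 -183 84 11
```

```text
crate 3926 ((578.3851318359375, -59.34114074707031), (126.3700180053711, 324.4736022949219), 19.032575607299805)
(3274, array([ 655.7, -182.6]), array([ 655.1, -182.6]), array([49.4, 49.3]), np.float64(115.17031574761441))
canister 3 [[ 729.3 -112. ]
 [ 730.7 -104.2]]
t 19.4 pos [ 600.1481 -183.0943  241.3976] rpy deg [-179.8804    0.1291   10.8604] w 76.0 F [ 0.7286  0.3181 -0.7732] q [-0.4184  0.5275  1.1881  0.0004  1.429   0.9628]
slide [0.2516 0.0491 0.7863] rot [-0.0007  0.0007 -0.0008]
```

View pics/w6.png

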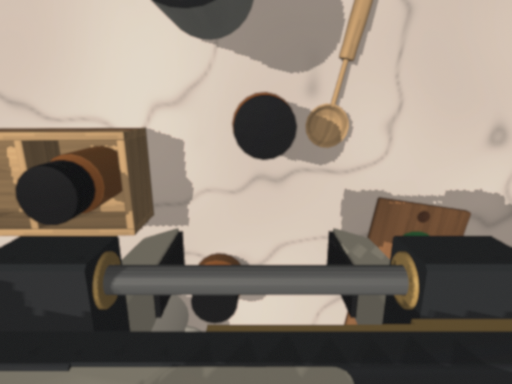

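Jar c is clear at pixel (265,126). The canister at (210,15) and spoon bowl at (328,127) are far enough from it for the jaws.

Emit:
servo_tool(slide=[[0.272, 0.051, 0.02], [0.272, 0.051, 0.25], [0.272, 0.051, 0.55], [0.272, 0.051, 0.786], [0.272, 0.051, 0.786]], rot=[[0, 0, 0], [0, 0, 0], [0, 0, 0], [0, 0, 0], [0, 0, 0]], claw=[80, 80, 80, 80, 80])

```text
time: 20.02
tool_pos: [653.1, -179.5, 81.4]
tcp_rot: [-3.136, 0.008, 0.193]
contact_force: [0.7, -0.4, 0.1]
grip_width: 80.1
```

Emit:
servo_tool(slide=[[0, 0, 0], [0, 0, 0], [0, 0, 0], [0, 0, 0], [0, 0, 0]], rot=[[0, 0, 0], [0, 0, 0], [0, 0, 0], [0, 0, 0], [0, 0, 0]], claw=[70, 60, 50, 50, 50])

```text
time: 20.65
tool_pos: [656.8, -183.0, 88.2]
tcp_rot: [3.14, -0.003, 0.191]
contact_force: [-0.5, 1.0, 6.0]
grip_width: 55.6
```

Emit:
servo_tool(slide=[[0, 0, -0.05], [0, 0, -0.25], [0, 0, -0.5], [0, 0, -0.78], [0, 0, -0.78]], rot=[[0, 0, 0], [0, 0, 0], [0, 0, 0], [0, 0, 0], [0, 0, 0]], claw=[50, 50, 50, 50, 50])

```text
time: 21.28
tool_pos: [657.7, -183.6, 248.3]
tcp_rot: [3.136, -0.009, 0.191]
contact_force: [-0.2, -0.6, -3.2]
grip_width: 55.2
```

```bash
python3 go.py 537 100.5 242 11
```

```text
t 21.275 pos [ 657.7275 -183.6388  248.2645] rpy deg [179.6551  -0.5235  10.9378] w 55.2 F [-0.1816 -0.6419 -3.1732] q [-0.3843  0.6303  0.9908 -0.0001  1.5096  0.9956]
slide [-0.3234 -1.5096  0.0193] rot [ 0.0019 -0.0029 -0.0004]
```

Emit:
servo_tool(slide=[[-0.03, -0.15, 0], [-0.07, -0.35, 0], [-0.11, -0.55, 0], [-0.145, -0.7, 0], [-0.157, -0.754, 0]], rot=[[0, 0, 0], [0, 0, 0], [0, 0, 0], [0, 0, 0], [0, 0, 0]], claw=[50, 50, 50, 50, 50])

```text
time: 21.9
tool_pos: [595.1, -39.1, 240.8]
tcp_rot: [-3.141, 0.002, 0.193]
contact_force: [0.2, -0.1, -2.4]
grip_width: 55.6
```

Emit:
servo_tool(slide=[[-0.03, -0.15, 0], [-0.07, -0.35, 0], [-0.11, -0.55, 0], [-0.145, -0.7, 0], [-0.157, -0.754, 0]], rot=[[0, 0, 0], [0, 0, 0], [0, 0, 0], [0, 0, 0], [0, 0, 0]], claw=[50, 50, 50, 50, 50])

```text
time: 22.52
tool_pos: [536.3, 102.1, 241.3]
tcp_rot: [3.141, 0.001, 0.192]
contact_force: [0.3, -0.7, -3.3]
grip_width: 55.9
```

Emit:
servo_tool(slide=[[0, 0, 0], [0, 0, 0], [0, 0, 0]], rot=[[0, 0, 0], [0, 0, 0], [0, 0, 0]], claw=[50, 50, 50])

```text
time: 22.9
tool_pos: [537.4, 100.4, 241.7]
tcp_rot: [3.141, 0.0, 0.19]
contact_force: [-0.4, 0.9, -1.9]
grip_width: 55.4
```

```bash
python3 go.py 537 100.5 104 11
```

```text
t 22.9 pos [537.3646 100.3824 241.7152] rpy deg [179.9816   0.0066  10.8663] w 55.4 F [-0.3774  0.9415 -1.9491] q [ 0.0447  0.3709  1.4385 -0.0003  1.3323  1.4259]
slide [-0.0016 -0.0011  0.6886] rot [ 0.0001  0.     -0.0007]
```

Emit:
servo_tool(slide=[[0, 0, 0.15], [0, 0, 0.35], [0, 0, 0.52], [0, 0, 0.64], [0, 0, 0.68]], rot=[[0, 0, 0], [0, 0, 0], [0, 0, 0], [0, 0, 0], [0, 0, 0]], claw=[50, 50, 50, 50, 50])

```text
time: 23.52
tool_pos: [536.4, 100.7, 104.4]
tcp_rot: [-3.141, 0.003, 0.19]
contact_force: [0.5, -0.1, -2.3]
grip_width: 54.9
```

Emit:
servo_tool(slide=[[0, 0, 0.008], [0, 0, 0.016], [0, 0, 0.022], [0, 0, 0.028], [0, 0, 0.032]], rot=[[0, 0, 0], [0, 0, 0], [0, 0, 0], [0, 0, 0], [0, 0, 0]], claw=[50, 50, 50, 50, 50])

```text
time: 24.15
tool_pos: [537.0, 101.4, 99.6]
tcp_rot: [3.141, -0.0, 0.191]
contact_force: [-0.7, 0.3, -2.7]
grip_width: 55.3
```

Emit:
servo_tool(slide=[[0, 0, 0.004], [0, 0, 0.008], [0, 0, 0.012], [0, 0, 0.015], [0, 0, 0.015]], rot=[[0, 0, 0], [0, 0, 0], [0, 0, 0], [0, 0, 0], [0, 0, 0]], claw=[50, 50, 50, 50, 50])

```text
time: 24.78
tool_pos: [536.9, 101.4, 96.4]
tcp_rot: [3.142, 0.0, 0.191]
contact_force: [0.3, 0.5, -2.7]
grip_width: 55.7
```

Emit:
servo_tool(slide=[[0, 0, 0.003], [0, 0, 0.006], [0, 0, 0.009], [0, 0, 0.009], [0, 0, 0.009]], rot=[[0, 0, 0], [0, 0, 0], [0, 0, 0], [0, 0, 0], [0, 0, 0]], claw=[50, 50, 50, 50, 50])

```text
time: 25.4
tool_pos: [537.2, 101.5, 96.2]
tcp_rot: [3.141, -0.002, 0.191]
contact_force: [-3.1, 0.0, 9.0]
grip_width: 55.5
```

Emit:
servo_tool(slide=[[0, 0, 0], [0, 0, 0], [0, 0, 0], [0, 0, 0], [0, 0, -0.05]], rot=[[0, 0, 0], [0, 0, 0], [0, 0, 0], [0, 0, 0], [0, 0, 0]], claw=[62, 68, 74, 76, 76])

```text
time: 26.02
tool_pos: [536.4, 101.3, 104.3]
tcp_rot: [-3.141, 0.002, 0.191]
contact_force: [0.6, 0.5, 0.4]
grip_width: 75.8
```

Emit:
servo_tool(slide=[[0, 0, -0.2], [0, 0, -0.4], [0, 0, -0.7], [0, 0, -0.8], [0, 0, -0.8]], rot=[[0, 0, 0], [0, 0, 0], [0, 0, 0], [0, 0, 0], [0, 0, 0]], claw=[76, 76, 76, 76, 76])

```text
time: 26.65
tool_pos: [537.7, 101.5, 266.9]
tcp_rot: [3.141, -0.005, 0.191]
contact_force: [-0.4, -0.1, -1.4]
grip_width: 75.9
```

```bash
python3 w.py 7; python3 - <<'E'
from meas import *
for n in("wrist","scene","side"):
  if n!="wrist":
    c=capture(n);P=cloud(c);f=c["frame"]
    if n=="scene": cv2.imwrite("pics/s7.png",cv2.resize(f[90:330,80:400,::-1],(800,600)))
  else: d=np.load("wrist_7.npz");P,f=d["P"],d["f"]
  print(n)
  for c,lo,hi in(((557,-4),108,130),((537,100),108,130),((517,202),108,130),((443,-165),60,78)):
    try: print(jars(P,f,lo,hi,c,45))
    except Exception as e: print(e)
E
```

```text
crate 7248 ((537.0286254882812, 100.71204376220703), (111.80276489257812, 320.4024353027344), 10.935892105102539)
wrist
(2780, array([562.3,  -0.5]), array([561.6,  -1.5]), array([50.2, 51.1]), np.float64(123.17553176278906))
(2617, array([537. , 102.1]), array([536.2, 102. ]), array([50.5, 49.7]), np.float64(123.10050985430007))
(2747, array([518.9, 200.8]), array([517.8, 201.2]), array([50.9, 50.8]), np.float64(123.00122397472342))
index -1 is out of bounds for axis 0 with size 0
scene
(282, array([563.7,  -7.4]), array([562.6,  -6.1]), array([50.8, 52.3]), np.float64(121.76703340975246))
(261, array([538.1,  95.6]), array([536.2,  97.5]), array([52.2, 51.1]), np.float64(121.7546854832865))
(248, array([518.7, 197.2]), array([516.8, 198.8]), array([51.7, 52.7]), np.float64(121.54114105251881))
(247, array([ 443.9, -168.2]), array([ 444.1, -168. ]), array([51.7, 50.6]), np.float64(67.45492694126551))
side
(246, array([558.1,   9. ]), array([558.9,  -0.2]), array([51.7, 51.6]), np.float64(123.57269343761715))
(303, array([532.6, 112.9]), array([533.3, 104.4]), array([50.9, 51.8]), np.float64(123.67519274383812))
(374, array([514. , 212.7]), array([514.8, 204.5]), array([51.6, 51.9]), np.float64(123.77222301278664))
(147, array([ 440.3, -154.8]), array([ 440.1, -161.1]), array([52.4, 52.1]), np.float64(68.81705177672836))
  return _methods._mean(a, axis=axis, dtype=dtype,
  ret = um.true_divide(
```

View pics/s7.png

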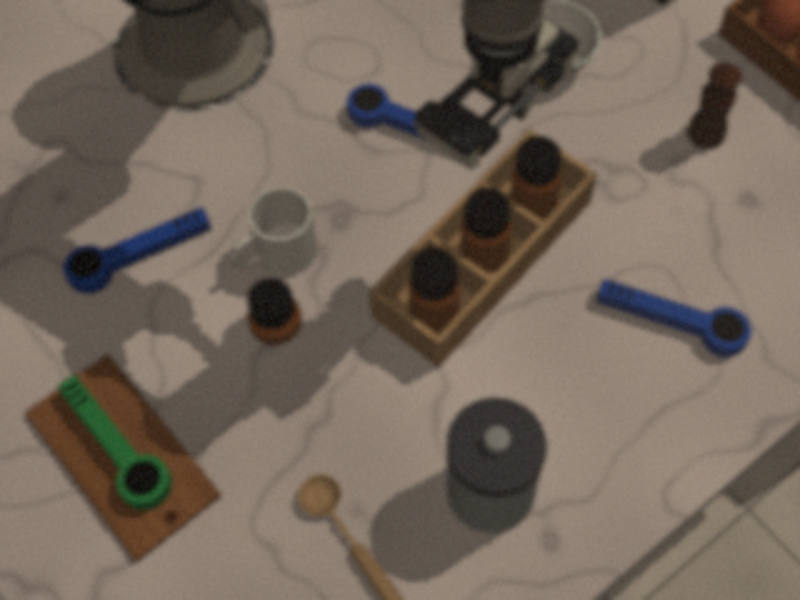

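View pics/w7.png

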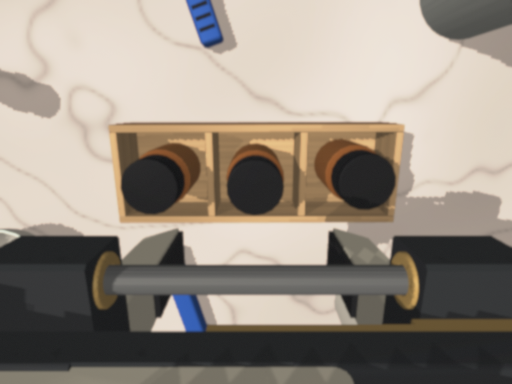

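All three pockets hold upright jars with lid tops at about 123 mm. The green gripper lies flat and centred on the board at (115,445), the bystanders are unmoved, and the robot is clear.

```bash
python3 -c "
from plant import *
print(close_job())"
```

```text
the job is handed in; nothing more can be done
None
```

The job is handed in. The green jar gripper was moved off the crate first and laid flat on the board. The two spare tall jars then went into the +y pocket and the middle pocket, in about 27 s of robot time. `close_job()` gives no verdict, so the checks below are my own.

- **Jars:** all three lid tops are about 123 mm above the counter, as expected for a jar on the pocket floor. By the wrist camera the two placed jars are within about 2 mm of their pocket centres. They touched down with about 6 N and 9 N on the wrist.
- **Jar gripper:** it lies flat, with its top at about 41 mm against an expected 40 mm. Its balance point is a few mm off the board's centre along the long axis. I chose that so its length sits closer to central.
- **Left alone:** the squat jar and the stored jar match their starting positions to within the cameras' error. I checked the other objects only by eye in the final pictures, where they look unmoved.
- **Disagreements:** the scene and side cameras differ from the wrist camera by up to about 4 mm on jar positions, which is inside the 16 mm clearance around each jar. One wrist check of the squat jar failed because it was out of view, but the other two cameras covered it.

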